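# Index the mitre trimmer's gauge one hole

## Robot

A 6-joint arm with a two-finger parallel gripper is mounted at the origin on the work surface. World frame = base frame: x ahead of the robot, y to its left, z up, the work surface at z = 0. Lengths are in m, angles in degrees, forces in N, time in s.
With the tool pointing down it reaches from about 0.25 to 0.725 m from the base axis. Payload 9.7 kg.
Tool frame: the origin (TCP) lies where the fingers leave the gripper's body, on its centre line; the fingertips stand 73 mm ahead of it and the grasp point (between the pads) lies 54 mm ahead of it; z points along the fingers, y is the line along which they close (so a half turn about z gives the same grasp; the last joint's range is limited). The gripper opens to 85 mm and grips with 20 to 120 N. Pads are 22 mm wide; open, the fingers measure 114 mm over their backs; the gripper's body (76 mm by 85 mm) begins 54 mm behind the grasp point. The pads swing forward as they close: fully open they stand 13 mm farther back than shut.
Start: joints at [-66.864, 4.979, 10.078, 95.1, 0, 90], TCP at [0.216, -0.506, 0.304] pointing down, gripper open.
Joint ranges: [-179.16, 179.16], [-48.56, 103.87], [-65.8, 70.77], [-126.05, 130.52], [-82.76, 87.17], [-180, 180]. Speed limits (degrees/s): [127.2, 127.2, 147.25, 180, 180, 180].

## Interface

Orientations are given as [roll, pitch, yaw] about the fixed x, y, z axes, in that order (R = Rz(yaw) Ry(pitch) Rx(roll)).
In Python, from workcell import sensors, imaging, bot gives the robot as it stands.
- The arm moves only by the tool apply_moves, never from a script. Its argument "rows" is a list of rows, each a list of 3 entries, a list of its own where there are three numbers: the shift along the tool's x, y, z in units of 10 cm (1.0 is 10 cm), then the turn, a rotation vector about the tool's x, y, z in units of 30 degrees (1.0 is 30 degrees), then the opening, from 0 (shut) to 1 (fully open). A call has 1 to 20 rows; each row is the pose to reach, as a shift and turn from the pose commanded when the call began, along the tool's axes at that moment; what a row does not reach only later rows make up. A row lasts 1/10 s, in which the tool goes at most 50 mm and 8.59 degrees, less where a joint would pass 70% of its speed; a pose out of reach is approached as far as the arm can. A call with a number of a shift or a turn outside -1 to 1 is refused whole. A call with a gripper value outside its range is refused whole. The fingers move at their own pace and stop on an object; "force" is the grip in N (left out, the last holds). Time passes only in rows, so rows that repeat a pose let the fingers close. It gives the time, the measured TCP pose, the force, the opening and the grip force at its end, in the units of the state.
- sensors.get_obs(): the state, without advancing time (a new reading comes with each control period).
- imaging.camera(name): name is "scene" or "top" or "wrist"; returns (picture, depth): 384x512x3 uint8, red, green, blue; 384x512 float32, m along the optical axis (not along the pixel's ray), 0 where there is no reading.
- imaging.get_calibration(name): a dict with "intrinsics" (3x3 intrinsics, pixels), "dist_coeffs" ([k1, k2, p1, p2, k3] as OpenCV has them; the pictures are not rectified), "world_from_camera" (4x4, takes a point from camera to world coordinates). Camera axes: x right, y down, z forward; pixel columns grow to the right and rows downward; lengths in m; the calibration is good to about 2 mm. A picture is of the moment at which its call begins: read the wrist's pose just before it. get_calibration takes no time and is no camera call; for the wrist camera it gives the pose at the moment of the call.
- bot.job_done(): hands the job in; it is judged then, once.
The state is a dict: "time": time; "q": joint angles; "qd": joint speeds; "joint_efforts": joint torques, N m; "ee_pos": TCP position; "tcp_rot": TCP orientation; "wrist_force": force on the tool from outside, world axes, zero at the start; "torque": the same for the moment, N m; "opening": finger opening in m; "grasp_force": force on a finger pad.
Only numpy, scipy, OpenCV 4.12 (cv2) and the standard library are available. Lean on these libraries where they do the work, as an engineer would, in place of code of your own. Each camera call takes 0.05 s, during which the arm holds its last target. There are 200 camera calls.

## Task

The next picture frame has six sides: on the mitre trimmer, hook a fingertip under the pull ring of the left-hand gauge (left as seen from the robot), lift its spring index pin clear of its hole, swing that gauge one hole outward, away from the right-hand gauge, and let go so that the pin springs fully home in that next hole. Hook the ring, do not pinch or force it, and do not swing on past the next hole. Leave the right-hand gauge and the loose things on and around the trimmer where they are.

Things in the scene. Friction and masses are not known exactly. Their poses are not given: they have to be found in the camera images.
- trimmer: Picture framer's mitre trimmer, 460 mm wide, 250 deep, fixed on the bench: grey casting, flat bed 45 mm above the bench, two aluminium gauges at the front, left and right, each over a steel fan. Along the back: guide bars, knife carriage (top 105 mm) and, right of the middle, a hand lever with a ball (310 mm). Origin on the bench amid the machine; x to its rear, away from the robot, y left.
- ring_left (a point): Centre of the left gauge's pull ring, 116 mm above the bench with the pin home; rises and swings with the pin, rigid on it. The ring stands upright across the gauge: 46 mm inside, 58 outside, 6 mm wire. A tilted finger passes through it along own x (level, from the front to the pivot); own y level in the ring's plane, to the left; z up. All is free in front (-x) above 59 mm under the centre.
- pin_left (a joint): Lift of the left index pin in m: 0 = home (12 mm deep in its hole), 0.012 = its round tip clears the fan, 0.018 = its stop. A spring pulls it down, 5 N at home, 9.5 N at the stop. Let down between holes it rides on the fan and drops into the next hole it meets.
- gauge_left (a joint): Swing of the left gauge in rad about its upright pivot: 0 = the hole where it starts, +0.262 (15 degrees) = next hole outward (clockwise from above, ring to the left), -0.262 = next hole inward; range -0.31 to 0.57. The pin has 1 mm of play in a hole (0.007 rad). Some 2 N at the ring overcome the friction; it stays where it is left.
- pivot_left (a point): The left gauge's pivot, on its axis at bed height, 145 mm (level) behind the ring; axes as the ring's. Gauge: bar 30 mm wide, its top 57 mm above the bench; on it an upright fence 36 mm high from the pivot to 40 mm short of the ring; under the ring the plunger barrel, 25 mm across, its top 83 mm above the bench, and the pin's knob, 18 mm across, top 92 mm (pin home).
- next_hole (a point): Where the left pin must end: mouth of the next hole on the left fan, 45 mm above the bench, fixed to the trimmer. Each fan has four index holes, 12 mm wide, 15 degrees (38 mm) apart, on an arc of 145 mm radius about the gauge's pivot; the pin starts in the second from the inside.
- ring_right (a point): Centre of the right gauge's pull ring, on the mirror image of the left gauge, pinned in its own hole; leave it alone.
- moulding_center (a point): Centre of a loose wooden moulding offcut, 150 x 30 x 20 mm, lying on the bed between the gauges. Bystander.
- tape_center (a point): Centre of a roll of paper tape lying flat on the bench in front of the trimmer, 98 mm across, 25 mm high. Bystander.
- box_center (a point): Centre of a flat black cardboard print box, 89 x 204 x 36 mm, on the bench left of the trimmer. Bystander.
- ink_center (a point): Centre of a small upright brown bottle, 48 mm across, 95 mm high, on the bench beside the trimmer's left rear corner. Bystander.

How it is judged:
By the outcome, as a careful person would: the job done as asked, in the order asked, and still so for the second after the job is handed in, with the robot touching nothing.
It also fails if it takes over 38 s, if anything falls off the work surface, if the arm or the gripper's body presses on something with over 40 N, if the wrist force passes 120 N, or if a joint passes its speed limit or range.

## Working session

There is one attempt and no reset: what is moved stays moved. The work goes in short steps, Python scripts to look and compute and a tool call to move; the robot and the scene stay as the last step left them, time stands still between calls to the robot, and variables do not carry over. Pictures are saved under pics/ and viewed, at most 10 in all, crops included, and the job is handed in when it is done.

Besides the shell and the picture viewer there is one more tool, called after "Request:" as name(argument=value, ...) on one line, values as JSON. apply_moves: Moves the arm, as the interface text tells. Its arguments: {"type":"object","properties":{"rows":{"type":"array"},"force":{"type":"number"}},"required":["rows"]}

```bash
mkdir -p pics; ls
cat > h.py <<'E'
import numpy as np, cv2
from workcell import sensors, imaging, bot
def snap(n):
    c=imaging.get_calibration(n); p,d=imaging.camera(n)
    np.savez(f'{n}.npz',p=p,d=d,K=c["intrinsics"],D=c["dist_coeffs"],T=c["world_from_camera"])
    return p,d
def load(n):
    return np.load(f'{n}.npz')
def ray(z,uv):
    x=cv2.undistortPoints(np.array(uv,float).reshape(-1,1,2),np.array(z['K'],float),np.array(z['D'],float)).reshape(-1,2)
    return np.c_[x,np.ones(len(x))]
def cloud(z):
    h,w=z['d'].shape; u,v=np.meshgrid(np.arange(w),np.arange(h))
    r=ray(z,np.stack([u,v],-1)); P=r*z['d'].reshape(-1,1)
    return (P@z['T'][:3,:3].T+z['T'][:3,3]).reshape(h,w,3)
def onplane(z,uv,h):
    r=ray(z,uv)@z['T'][:3,:3].T; o=z['T'][:3,3]
    return o+r*((h-o[2])/r[:,2])[:,None]
E
python3 - <<'E'
from h import *
o=sensors.get_obs(); print({k:np.round(v,3) for k,v in o.items()})
a,_=snap('scene'); b,_=snap('top')
for n in('scene','top'):
    z=load(n); print(n,z['T'].round(3).tolist(),z['K'][0,0])
cv2.imwrite('pics/a.png',cv2.resize(a[...,::-1],(800,600)));cv2.imwrite('pics/b.png',cv2.resize(b[...,::-1],(800,600)))
E
```

```text
pics
{'time': np.float64(0.0), 'q': array([-6.6865e+01,  5.0120e+00,  1.0035e+01,  9.5100e+01, -3.0000e-03,
        8.9999e+01]), 'qd': array([ 0.076, -0.058, -0.04 ,  0.047, -0.055, -0.096]), 'joint_efforts': array([ 3.0000e-03, -5.2039e+01,  4.6481e+01,  1.6000e-02,  0.0000e+00,
        0.0000e+00]), 'ee_pos': array([ 0.216, -0.506,  0.303]), 'tcp_rot': array([-1.79923e+02,  3.00000e-03,  2.31360e+01]), 'wrist_force': array([ 0.873, -0.512, -0.167]), 'torque': array([ 0.001, -0.006,  0.033]), 'grasp_force': np.float64(0.0), 'opening': np.float64(0.085)}
scene [[-0.574, 0.709, -0.41, 1.005], [0.819, 0.503, -0.276, 0.245], [0.011, -0.494, -0.869, 0.971], [0.0, 0.0, 0.0, 1.0]] 406.12650503076117
top [[-0.011, -0.999, 0.032, 0.555], [-1.0, 0.011, -0.002, -0.056], [0.001, -0.032, -0.999, 1.456], [0.0, 0.0, 0.0, 1.0]] 464.8196895159131
```

View pics/a.png

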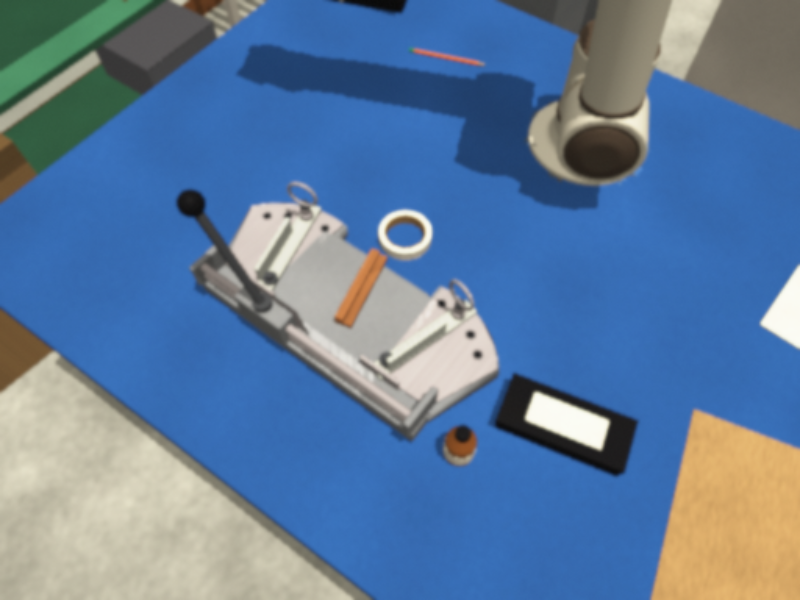

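View pics/b.png

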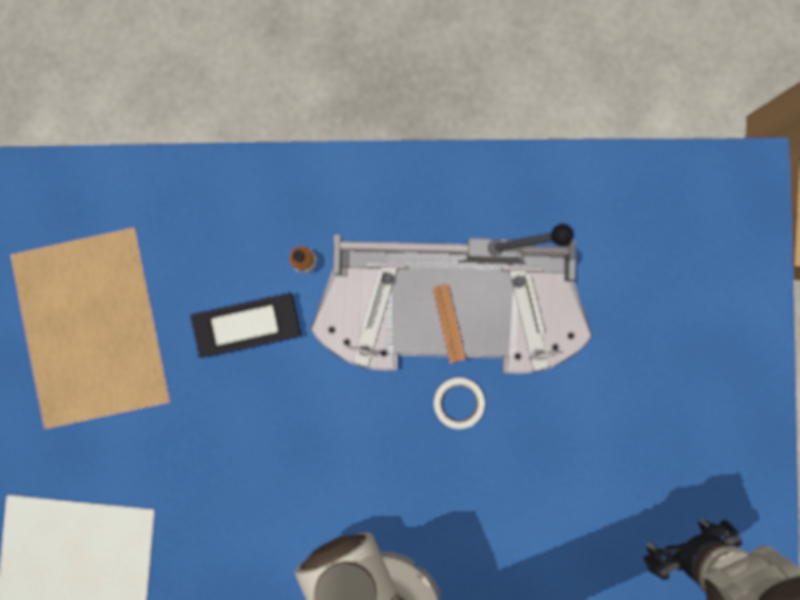

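The scene view shows the ring at (460,293) with the left gauge below it. In the top view the left pivot is at (387,279), the holes are at (332,329), (347,342) and (384,353), and the pin is near (366,350). The right pivot is at (519,281).

Run:
```python
from h import *
t=load('top'); s=load('scene'); C=cloud(t)
def blob(z,uv,r=4):
    u,v=np.array(uv)*.64; u,v=int(u),int(v)
    g=255-cv2.cvtColor(z['p'],cv2.COLOR_RGB2GRAY)[v-r:v+r+1,u-r:u+r+1].astype(float)
    w=np.clip(g-np.percentile(g,60),0,None); vv,uu=np.mgrid[v-r:v+r+1,u-r:u+r+1]
    return [(uu*w).sum()/w.sum(),(vv*w).sum()/w.sum()]
for n,z,l in(('top',t,[(332,329),(347,342),(384,353),(518,356),(555,347),(571,336)]),('scene',s,[(478,354),(470,334),(441,303)])):
    print(n,onplane(z,[blob(z,p) for p in l],.045).round(4).tolist())
print('piv',onplane(t,[np.array(p)*.64 for p in[(387,279),(519,281)]],.06).round(4).tolist())
S=cloud(s)
m=(S[...,2]>.1)&(S[...,2]<.16)&(S[...,0]<.5)&(S[...,1]>-.1); print(m.sum())
v,u=np.nonzero(m); k=(u>270)&(u<320)&(v>170)&(v<215); print(np.c_[u,v][k][:60].tolist()); print(S[v[k],u[k]].round(3)[:60].tolist())
cv2.imwrite('pics/c.png',cv2.resize(s['p'][160:240,240:340,::-1],(800,640)[:1]+(600,),interpolation=cv2.INTER_CUBIC))
```

```text
top [[0.5716, 0.0856, 0.045], [0.5463, 0.0556, 0.045], [0.5257, -0.0137, 0.045], [0.5161, -0.2754, 0.045], [0.5314, -0.3487, 0.045], [0.5551, -0.3795, 0.045]]
scene [[0.5704, 0.0856, 0.045], [0.5463, 0.0565, 0.045], [0.5248, -0.0142, 0.045]]
piv [[0.6669, -0.0244, 0.06], [0.6603, -0.2788, 0.06]]
674
[]
[]
```

View pics/c.png

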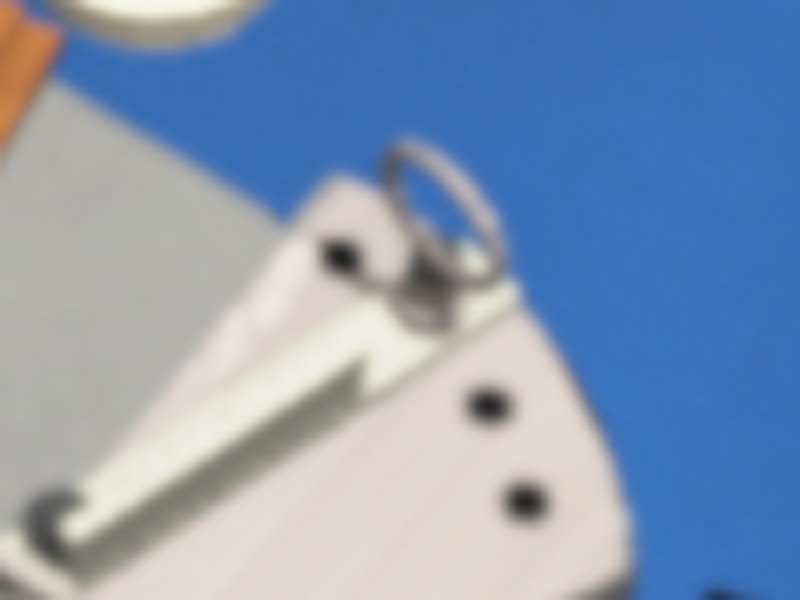

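The crop shows the ring ellipse centred near (443,212), which is about (295,188) in the full picture. The pin is in hole 2 and three holes are free.

```bash
cat > g.py <<'E'
from h import *
from scipy.optimize import least_squares
from scipy.spatial.transform import Rotation as R, Slerp
H=np.array([[.5253,-.014],[.5463,.056],[.571,.0856]]);k=np.array([0,2,3])
def arc(p,k): a=p[2]-np.radians(15)*k; return np.c_[p[0]+.145*np.cos(a),p[1]+.145*np.sin(a)]
fit=least_squares(lambda p:(arc(p,k)-H).ravel(),[.667,-.024,np.pi-.1])
piv=fit.x[:2]; hole=arc(fit.x,np.arange(4)); ang0=np.degrees(fit.x[2])-15
# pose: swing s deg (0=start), tilt a below level, tip dist b beyond the ring plane centre, height h of the finger axis at ring plane
def pose(s,a,b,h,L=.073):
    th=np.radians(ang0-s); c=np.r_[piv+.145*np.array([np.cos(th),np.sin(th)]),h]
    psi=th-np.pi; f=np.array([np.cos(psi),np.sin(psi),0]); A=np.radians(a)
    z=f*np.cos(A)-np.array([0,0,np.sin(A)]); y=np.array([np.sin(psi),-np.cos(psi),0]); x=np.cross(y,z)
    return c+z*(b/np.cos(A)-L), R.from_matrix(np.c_[x,y,z])
def rel(p0,r0,p1,r1):
    return (r0.inv().apply(p1-p0)/.1).round(3).tolist(),((r0.inv()*r1).as_rotvec(degrees=True)/30).round(3).tolist()
def cur():
    o=sensors.get_obs(); return o['ee_pos'],R.from_euler('xyz',o['tcp_rot'],degrees=True)
E
python3 - <<'E'
from g import *
print(piv,ang0,hole.round(4).tolist(),fit.fun.round(4))
s=load('scene'); print('ring px ray at .116',onplane(s,[(295.4,188.3)],.116).round(4))
p0,r0=cur(); p1,r1=pose(0,30,-.06,.116); print(p1,r1.as_euler('xyz',degrees=True))
sl=Slerp([0,1],R.concatenate([r0,r1])); N=6
pp,rr=p0,r0
for i in range(1,N+1):
    q,t=p0+(p1-p0)*i/N,sl(i/N); print(rel(pp,rr,q,t)); pp,rr=q,t
E
```

```text
[ 0.66975261 -0.02018688] 162.966311048572 [[0.5248, -0.015], [0.5311, 0.0223], [0.5468, 0.0567], [0.5709, 0.0859]] [-0.0005 -0.001   0.0005  0.0007 -0.0001  0.0003]
ring px ray at .116 [[0.5293 0.0226 0.116 ]]
[0.41329884 0.05838382 0.18714102] [180.         -60.         -17.03368895]
([0.672, -0.735, 0.194], [-0.117, 0.319, 0.202])
([0.552, -0.814, 0.249], [-0.117, 0.319, 0.202])
([0.418, -0.881, 0.279], [-0.117, 0.319, 0.202])
([0.275, -0.935, 0.281], [-0.117, 0.319, 0.202])
([0.128, -0.973, 0.256], [-0.117, 0.319, 0.202])
([-0.015, -0.993, 0.205], [-0.117, 0.319, 0.202])
```

Request:
apply_moves(rows=[[[0.67,-0.73,0.19],[-0.12,0.32,0.2],0],[[0.67,-0.73,0.19],[-0.12,0.32,0.2],0],[[0.67,-0.73,0.19],[-0.12,0.32,0.2],0],[[0.67,-0.73,0.19],[-0.12,0.32,0.2],0]], force=40)

```text
time: 0.5
ee_pos: [0.249, -0.4114, 0.2848]
tcp_rot: [176.9, -9.7, 17.5]
wrist_force: [0.1, -0.3, 0.5]
opening: 0.0286
grasp_force: 0.0
```

Request:
apply_moves(rows=[[[0.55,-0.81,0.25],[-0.12,0.32,0.2],0],[[0.55,-0.81,0.25],[-0.12,0.32,0.2],0],[[0.55,-0.81,0.25],[-0.12,0.32,0.2],0],[[0.55,-0.81,0.25],[-0.12,0.32,0.2],0]])

```text
time: 0.9
ee_pos: [0.2819, -0.3189, 0.2661]
tcp_rot: [174.5, -19.8, 12.1]
wrist_force: [-0.3, -0.4, 0.3]
opening: 0.0001
grasp_force: 0.0
```

Request:
apply_moves(rows=[[[0.42,-0.88,0.28],[-0.12,0.32,0.2],0],[[0.42,-0.88,0.28],[-0.12,0.32,0.2],0],[[0.42,-0.88,0.28],[-0.12,0.32,0.2],0],[[0.42,-0.88,0.28],[-0.12,0.32,0.2],0]])

```text
time: 1.3
ee_pos: [0.3152, -0.225, 0.2469]
tcp_rot: [173.2, -30.0, 6.7]
wrist_force: [-0.5, -1.8, 0.8]
opening: 0.0001
grasp_force: 0.0
```

Request:
apply_moves(rows=[[[0.27,-0.93,0.28],[-0.12,0.32,0.2],0],[[0.27,-0.93,0.28],[-0.12,0.32,0.2],0],[[0.27,-0.93,0.28],[-0.12,0.32,0.2],0],[[0.27,-0.93,0.28],[-0.12,0.32,0.2],0]])

```text
time: 1.7
ee_pos: [0.3842, -0.1547, 0.2339]
tcp_rot: [174.5, -38.1, 0.5]
wrist_force: [0.0, 0.8, 0.9]
opening: 0.0
grasp_force: 0.0
```

Run:
```python
from g import *
p,r=cur(); o=sensors.get_obs(); print(o['time'],o['q'].round(1),p,o['opening']); p1,r1=pose(0,30,-.06,.116); print(rel(p,r,p1,r1))
sl=Slerp([0,1],R.concatenate([r,r1])); a=((p+p1)/2,sl(.5)); print(rel(p,r,*a),rel(*a,p1,r1))
```

```text
1.7 [-28.1 -48.2 -43.8  57.7  12.  157.4] [ 0.38415539 -0.1546931   0.23385655] 1.1775816286207898e-05
([-0.045, -2.172, 0.35], [-0.261, 0.705, 0.419])
([-0.022, -1.086, 0.175], [-0.131, 0.353, 0.209]) ([-0.166, -1.085, 0.083], [-0.131, 0.353, 0.209])
```

```bash
cat >> g.py <<'E'
# gripper open, lower finger is the hook: tool y up, x left; finger axis at tool y=-.0495, tip at tool z=.060
def pose1(s,a,b,h,fy=.0495,L=.060):
    th=np.radians(ang0-s); c=np.r_[piv+.145*np.array([np.cos(th),np.sin(th)]),h]
    psi=th-np.pi; f=np.array([np.cos(psi),np.sin(psi),0]); A=np.radians(a)
    z=f*np.cos(A)-np.array([0,0,np.sin(A)]); x=np.array([-np.sin(psi),np.cos(psi),0]); y=np.cross(z,x)
    return c+z*(b/np.cos(A)-L)+y*fy, R.from_matrix(np.c_[x,y,z])
def chain(p0,r0,p1,r1,N):
    sl=Slerp([0,1],R.concatenate([r0,r1])); pp,rr=p0,r0
    for i in range(1,N+1):
        q,t=p0+(p1-p0)*i/N,sl(i/N); print(rel(pp,rr,q,t)); pp,rr=q,t
E
python3 - <<'E'
from g import *
p,r=cur(); p1,r1=pose1(0,32,-.045,.116); print(p1,r1.as_euler('xyz',degrees=True)); chain(p,r,p1,r1,4)
E
```

```text
[0.46451693 0.04269195 0.21789266] [122.           0.          72.96631105]
([0.137, -0.505, 0.109], [-0.17, 0.073, -0.636])
([0.292, -0.441, 0.075], [-0.17, 0.073, -0.636])
([0.419, -0.327, 0.055], [-0.17, 0.073, -0.636])
([0.502, -0.177, 0.05], [-0.17, 0.073, -0.636])
```

Request:
apply_moves(rows=[[[0.14,-0.5,0.11],[-0.17,0.07,-0.64],1],[[0.14,-0.5,0.11],[-0.17,0.07,-0.64],1],[[0.14,-0.5,0.11],[-0.17,0.07,-0.64],1]])

```text
time: 2.0
ee_pos: [0.4229, -0.1113, 0.2334]
tcp_rot: [155.5, -34.1, 24.0]
wrist_force: [-0.0, -0.5, -1.0]
opening: 0.0434
grasp_force: 0.0
```

Request:
apply_moves(rows=[[[0.29,-0.44,0.07],[-0.17,0.07,-0.64],1],[[0.29,-0.44,0.07],[-0.17,0.07,-0.64],1],[[0.29,-0.44,0.07],[-0.17,0.07,-0.64],1]])

```text
time: 2.3
ee_pos: [0.4498, -0.0617, 0.2299]
tcp_rot: [140.6, -25.3, 43.9]
wrist_force: [0.1, 0.5, -0.3]
opening: 0.0845
grasp_force: 0.0
```

Request:
apply_moves(rows=[[[0.42,-0.33,0.05],[-0.17,0.07,-0.64],1],[[0.42,-0.33,0.05],[-0.17,0.07,-0.64],1],[[0.42,-0.33,0.05],[-0.17,0.07,-0.64],1],[[0.42,-0.33,0.05],[-0.17,0.07,-0.64],1]])

```text
time: 2.7
ee_pos: [0.4692, -0.0126, 0.2255]
tcp_rot: [130.2, -13.4, 59.6]
wrist_force: [0.3, 0.1, -0.2]
opening: 0.085
grasp_force: 0.0
```

Run:
```python
from g import *
p,r=cur(); o=sensors.get_obs(); print(o['time'],o['q'].round(1),p,o['tcp_rot'],o['opening']); p1,r1=pose1(0,32,-.045,.116); print(rel(p,r,p1,r1))
```

```text
2.7 [  7.7 -47.7 -50.3  39.6 -20.7 125. ] [ 0.46920684 -0.01263713  0.22548905] [130.18588981 -13.3893717   59.5898837 ] 0.08504734603992707
([0.424, -0.343, -0.129], [-0.218, 0.097, -0.621])
```

Run:
```python
from g import *
p,r=cur(); p1,r1=pose1(0,40,-.035,.118); print(p1,rel(p,r,p1,r1))
```

```text
[0.48412454 0.03668469 0.22385494] ([0.483, -0.179, -0.007], [0.046, 0.053, -0.626])
```

Request:
apply_moves(rows=[[[0.48,-0.18,0],[0.05,0.05,-0.63],1],[[0.48,-0.18,0],[0.05,0.05,-0.63],1],[[0.48,-0.18,0],[0.05,0.05,-0.63],1],[[0.48,-0.18,0],[0.05,0.05,-0.63],1],[[0.48,-0.18,0],[0.05,0.05,-0.63],1]])

```text
time: 3.2
ee_pos: [0.4843, 0.0362, 0.2234]
tcp_rot: [130.1, -0.1, 72.8]
wrist_force: [0.7, -0.0, -0.1]
opening: 0.0849
grasp_force: 0.0
```

Run:
```python
from g import *
p,r=cur(); o=sensors.get_obs(); print(o['time'],o['q'].round(1),p,o['tcp_rot']); p1,r1=pose1(0,40,-.035,.118); print(rel(p,r,p1,r1))
w,_=snap('wrist'); s,_=snap('scene')
z=load('wrist'); print(z['T'].round(3).tolist())
a=cv2.resize(w[...,::-1],(400,300)); b=cv2.resize(s[150:250,225:358,::-1],(400,300),interpolation=cv2.INTER_CUBIC)
cv2.imwrite('pics/d.png',cv2.resize(np.hstack([a,b]),(800,300)))
```

```text
3.2 [ 14.3 -42.4 -47.3  39.7 -23.5 111.6] [0.48430399 0.03622161 0.22341378] [ 1.30086289e+02 -6.96401936e-02  7.28063134e+01]
([0.004, 0.001, -0.005], [-0.003, 0.003, -0.005])
[[0.615, -0.475, 0.63, 0.453], [-0.192, -0.865, -0.465, 0.114], [0.765, 0.165, -0.623, 0.269], [0.0, 0.0, 0.0, 1.0]]
```

View pics/d.png

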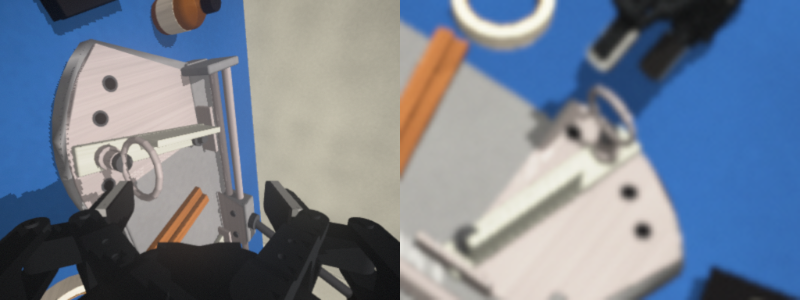

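The wrist view has the ring at about (143,167), with the lower fingertip at (130,185) short of it. I'll project my model into it to check.

Run:
```python
from g import *
z=load('wrist'); p,r=cur()
T=np.linalg.inv(z['T'])
def pr(P): return cv2.projectPoints(np.array(P,float),cv2.Rodrigues(T[:3,:3])[0],T[:3,3],z['K'].astype(float),z['D'].astype(float))[0].reshape(-1,2)
c=np.r_[hole[1],.116]; psi=np.radians(ang0)-np.pi; l=np.array([-np.sin(psi),np.cos(psi),0]);t=np.linspace(0,2*np.pi,60)
im=z['p'][...,::-1].copy()
for q in pr([c+.026*(np.cos(a)*l+np.sin(a)*np.array([0,0,1])) for a in t]): cv2.circle(im,tuple(int(v) for v in q),0,(0,0,255),-1)
F=[p+r.apply([x,y,.060]) for y in(-.0425,-.057) for x in(-.011,.011)]
for q in pr(F): cv2.circle(im,tuple(int(v) for v in q),1,(0,255,0),-1)
for q in pr(np.c_[hole,np.full(4,.045)]): cv2.circle(im,tuple(int(v) for v in q),1,(255,0,255),-1)
cv2.imwrite('pics/e.png',cv2.resize(im[110:310,60:260],(600,600),interpolation=cv2.INTER_CUBIC))
```

```text
(no output)
```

View pics/e.png

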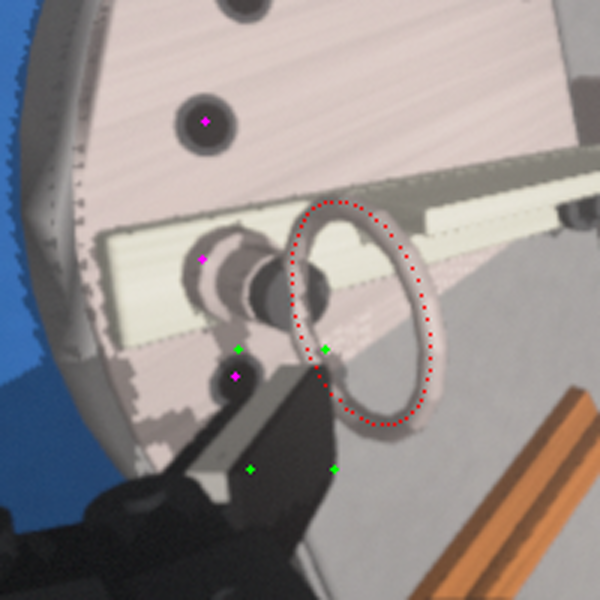

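The model matches the picture to about 2 mm: ring dots lie on the wire, and the lower finger is thin (about 6 mm). Next I insert it along the tool z.

Request:
apply_moves(rows=[[[0,-0.03,0.1],[0,0,0],1],[[0,-0.03,0.2],[0,0,0],1],[[0,-0.03,0.3],[0,0,0],1],[[0,-0.03,0.4],[0,0,0],1],[[0,-0.03,0.5],[0,0,0],1],[[0,-0.03,0.6],[0,0,0],1],[[0,-0.03,0.66],[0,0,0],1],[[0,-0.03,0.66],[0,0,0],1]])

```text
time: 4.1
ee_pos: [0.5304, 0.0231, 0.1769]
tcp_rot: [130.2, 0.0, 73.0]
wrist_force: [-1.1, 0.8, 0.4]
opening: 0.0851
grasp_force: 0.0
```

Run:
```python
from g import *
p,r=cur(); p1,r1=pose1(0,40,.016,.118,fy=.046); print(p,rel(p,r,p1,r1))
print('up 1cm',r.inv().apply([0,0,.1]))
w,_=snap('wrist'); s,_=snap('scene')
a=cv2.resize(w[110:310,60:260,::-1],(400,400)); b=cv2.resize(s[150:230,260:340,::-1],(400,400),interpolation=cv2.INTER_CUBIC)
cv2.imwrite('pics/f.png',np.hstack([a,b]))
```

```text
[0.53039073 0.02308005 0.17693517] ([-0.005, 0.014, -0.005], [-0.005, -0.0, 0.002])
up 1cm [-5.90753738e-05  7.64310482e-02 -6.44848151e-02]
```

View pics/f.png

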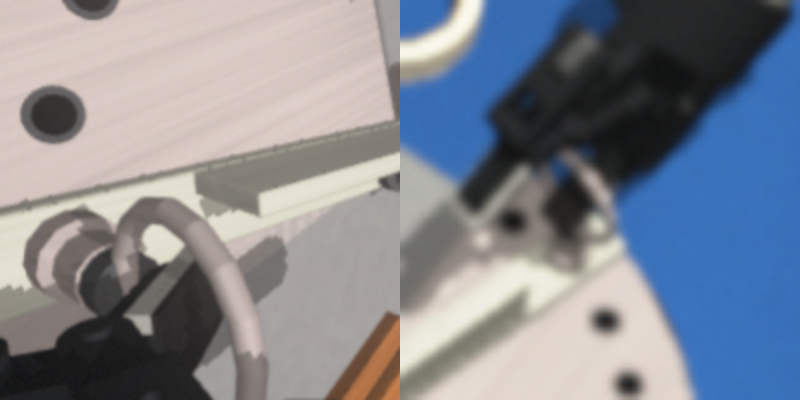

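The finger is through the ring, with no contact force. Now lift straight up in stages.

Request:
apply_moves(rows=[[[0,0.03,-0.026],[0,0,0],1],[[0,0.06,-0.052],[0,0,0],1],[[0,0.09,-0.077],[0,0,0],1],[[0,0.107,-0.09],[0,0,0],1],[[0,0.107,-0.09],[0,0,0],1]])

```text
time: 4.7
ee_pos: [0.53, 0.0233, 0.1919]
tcp_rot: [130.1, 0.0, 73.0]
wrist_force: [-1.6, -0.9, -2.2]
opening: 0.0857
grasp_force: 1.0
```

Request:
apply_moves(rows=[[[0,0.015,-0.013],[0,0,0],1],[[0,0.03,-0.026],[0,0,0],1],[[0,0.03,-0.026],[0,0,0],1]])

```text
time: 5.0
ee_pos: [0.5298, 0.0232, 0.1953]
tcp_rot: [130.2, 0.0, 73.0]
wrist_force: [-1.8, -1.0, -6.9]
opening: 0.0852
grasp_force: 2.9
```

Request:
apply_moves(rows=[[[0,0.02,-0.017],[0,0,0],1],[[0,0.04,-0.034],[0,0,0],1],[[0,0.06,-0.051],[0,0,0],1],[[0,0.084,-0.071],[0,0,0],1],[[0,0.084,-0.071],[0,0,0],1]])

```text
time: 5.5
ee_pos: [0.53, 0.0234, 0.2071]
tcp_rot: [130.1, -0.0, 73.0]
wrist_force: [-3.2, -0.2, -8.8]
opening: 0.0855
grasp_force: 4.2
```

Run:
```python
from g import *
p,r=cur(); print(p,sensors.get_obs()['wrist_force'])
w,_=snap('wrist'); s,_=snap('scene')
a=cv2.resize(w[110:310,60:260,::-1],(400,400)); b=cv2.resize(s[150:230,260:340,::-1],(400,400),interpolation=cv2.INTER_CUBIC)
cv2.imwrite('pics/g.png',np.hstack([a,b]))
c=np.r_[piv,0]
for s in (3,6,9,12,15):
    Q=R.from_euler('z',-s,degrees=True); print(s,rel(p,r,c+Q.apply(p-c),Q*r))
```

```text
[0.5300252  0.02339891 0.20705272] [-3.17359705 -0.22443553 -8.81760035]
3 ([0.077, 0.002, 0.002], [-0.0, -0.076, 0.064])
6 ([0.153, 0.006, 0.007], [-0.0, -0.153, 0.129])
9 ([0.229, 0.013, 0.015], [-0.0, -0.229, 0.193])
12 ([0.304, 0.022, 0.026], [-0.0, -0.306, 0.258])
15 ([0.379, 0.034, 0.04], [-0.0, -0.382, 0.322])
```

View pics/g.png

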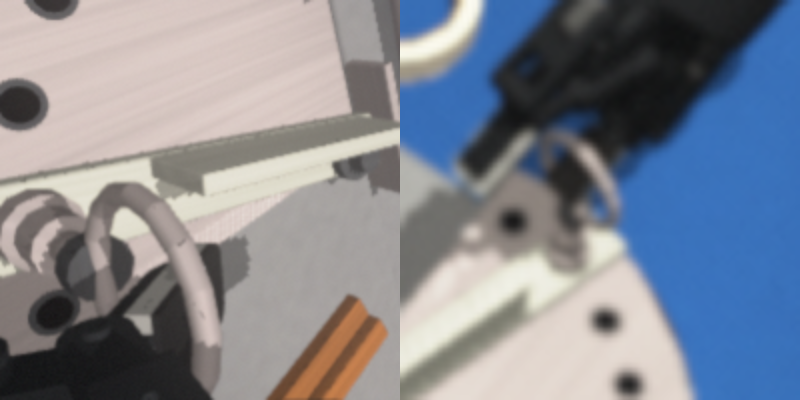

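The knob and ring are clearly raised and the 8.8 N agrees with about 15 mm of lift. Swing 3° first and check the force.

Request:
apply_moves(rows=[[[0.025,0,0],[0,-0.025,0.021],1],[[0.05,0.001,0.001],[0,-0.05,0.042],1],[[0.077,0.002,0.002],[0,-0.076,0.064],1],[[0.077,0.002,0.002],[0,-0.076,0.064],1]])

```text
time: 6.0
ee_pos: [0.5328, 0.0313, 0.2068]
tcp_rot: [130.1, -0.0, 70.0]
wrist_force: [-2.5, -0.3, -8.6]
opening: 0.0855
grasp_force: 4.2
```

Request:
apply_moves(rows=[[[0.025,0,0],[0,-0.025,0.021],1],[[0.05,0.001,0.001],[0,-0.05,0.042],1],[[0.077,0.002,0.002],[0,-0.076,0.064],1],[[0.1,0.003,0.003],[0,-0.1,0.085],1],[[0.125,0.004,0.005],[0,-0.125,0.106],1],[[0.153,0.006,0.007],[0,-0.153,0.129],1],[[0.18,0.009,0.01],[0,-0.18,0.15],1],[[0.205,0.011,0.012],[0,-0.205,0.172],1],[[0.229,0.013,0.015],[0,-0.229,0.193],1],[[0.229,0.013,0.015],[0,-0.229,0.193],1]])

```text
time: 7.0
ee_pos: [0.5426, 0.052, 0.2071]
tcp_rot: [130.1, -0.0, 61.0]
wrist_force: [-2.6, 1.5, -9.3]
opening: 0.0854
grasp_force: 4.2
```

Run:
```python
from g import *
p,r=cur(); print(p,sensors.get_obs()['wrist_force'])
w,_=snap('wrist'); s,_=snap('scene')
a=cv2.resize(w[110:310,60:260,::-1],(400,400)); b=cv2.resize(s[150:230,260:340,::-1],(400,400),interpolation=cv2.INTER_CUBIC)
cv2.imwrite('pics/i.png',np.hstack([a,b]))
```

```text
[0.54264998 0.05198513 0.20706152] [-2.57302753  1.51222375 -9.27188173]
```

View pics/i.png

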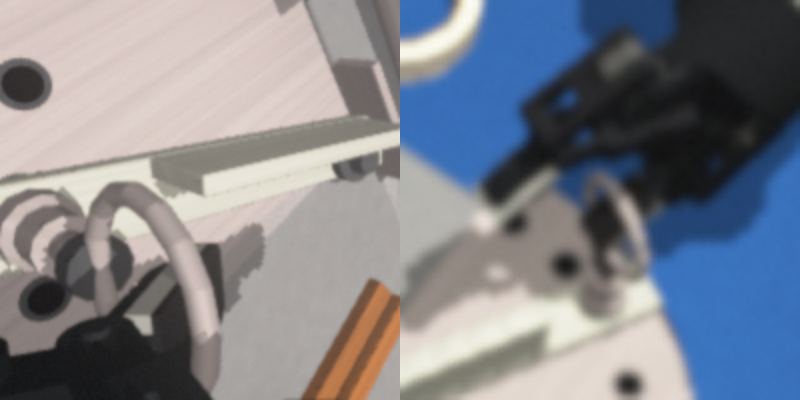

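The ring looks the same in the wrist view, so the gauge follows exactly. The vacated hole shows at (565,263). Swing the last 3°, then lower straight down.

Request:
apply_moves(rows=[[[0.025,0,0],[0,-0.025,0.021],1],[[0.05,0.001,0.001],[0,-0.05,0.042],1],[[0.077,0.002,0.002],[0,-0.076,0.064],1],[[0.077,0.002,0.002],[0,-0.076,0.064],1]])

```text
time: 7.5
ee_pos: [0.5466, 0.0586, 0.2071]
tcp_rot: [130.1, -0.0, 58.1]
wrist_force: [-2.7, 0.1, -9.3]
opening: 0.0855
grasp_force: 4.8
```

Request:
apply_moves(rows=[[[0,-0.02,0.017],[0,0,0],1],[[0,-0.038,0.032],[0,0,0],1],[[0,-0.053,0.045],[0,0,0],1],[[0,-0.053,0.045],[0,0,0],1]])

```text
time: 7.9
ee_pos: [0.5464, 0.0581, 0.2001]
tcp_rot: [130.1, -0.0, 58.1]
wrist_force: [-2.1, 3.3, -7.9]
opening: 0.0853
grasp_force: 4.3
```

Still loaded at about 8 mm lift, so the pin has entered the hole. Continue down.

Request:
apply_moves(rows=[[[0,-0.02,0.017],[0,0,0],1],[[0,-0.038,0.032],[0,0,0],1],[[0,-0.06,0.051],[0,0,0],1],[[0,-0.09,0.076],[0,0,0],1],[[0,-0.12,0.102],[0,0,0],1],[[0,-0.15,0.127],[0,0,0],1],[[0,-0.15,0.127],[0,0,0],1]])

```text
time: 8.6
ee_pos: [0.5465, 0.0579, 0.1805]
tcp_rot: [130.0, -0.0, 58.1]
wrist_force: [-0.1, -0.2, -0.3]
opening: 0.0856
grasp_force: 0.0
```

Run:
```python
from g import *
p,r=cur(); print(p,sensors.get_obs()['wrist_force'])
w,_=snap('wrist'); z=load('wrist'); T=np.linalg.inv(z['T'])
def pr(P): return cv2.projectPoints(np.array(P,float),cv2.Rodrigues(T[:3,:3])[0],T[:3,3],z['K'].astype(float),z['D'].astype(float))[0].reshape(-1,2)
c=np.r_[hole[2],.116]; psi=np.radians(ang0-15)-np.pi; l=np.array([-np.sin(psi),np.cos(psi),0]);t=np.linspace(0,2*np.pi,60)
im=w[...,::-1].copy()
for q in pr([c+.026*(np.cos(a)*l+np.sin(a)*np.array([0,0,1])) for a in t]): cv2.circle(im,tuple(int(v) for v in q),0,(0,0,255),-1)
cv2.imwrite('pics/j.png',cv2.resize(im[110:310,60:260],(600,600),interpolation=cv2.INTER_CUBIC))
```

```text
[0.5465297  0.05791283 0.18052456] [-0.13881662 -0.24940378 -0.28541208]
```

View pics/j.png

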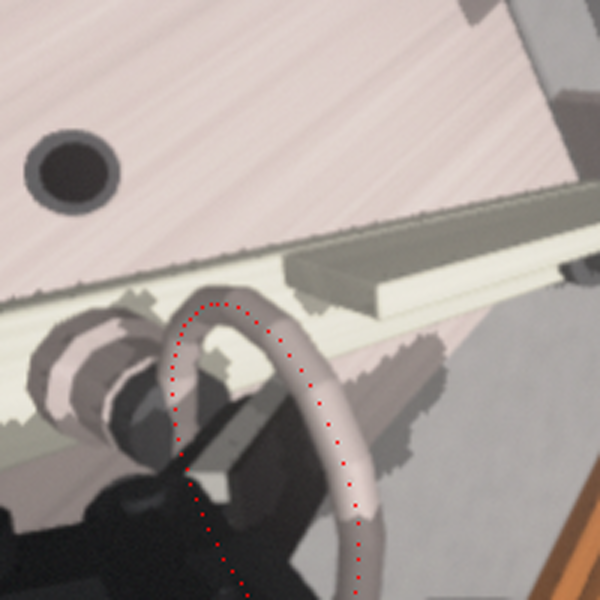

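Force is zero and the ring lies on the model circle to about 2 mm. I'll withdraw to the rotated copy of the pre-insertion pose for a like-for-like check.

Run:
```python
from g import *
p,r=cur(); Q=R.from_euler('z',-15,degrees=True);c=np.r_[piv,0]
r0=R.from_euler('xyz',[130.086,-.07,72.806],degrees=True)
for P in ([.5304,.0231,.1769],[.4843,.03622,.22341]): print(rel(p,r,c+Q.apply(np.array(P)-c),Q*r0))
```

```text
([-0.003, -0.03, 0.024], [0.001, -0.006, 0.006])
([-0.012, 0.018, -0.642], [0.001, -0.006, 0.006])
```

Request:
apply_moves(rows=[[[0,-0.02,0],[0,0,0],1],[[0,-0.02,-0.1],[0,0,0],1],[[0,-0.02,-0.2],[0,0,0],1],[[0,-0.02,-0.3],[0,0,0],1],[[0,-0.02,-0.4],[0,0,0],1],[[-0.01,-0.01,-0.5],[0,0,0],1],[[-0.01,0,-0.6],[0,0,0],1],[[-0.01,0.018,-0.64],[0,0,0],1],[[-0.01,0.018,-0.64],[0,0,0],1]])

```text
time: 9.55
ee_pos: [0.5054, 0.0829, 0.2241]
tcp_rot: [130.0, -0.1, 58.1]
wrist_force: [0.9, 0.6, -0.4]
opening: 0.0856
grasp_force: 0.0
```

Run:
```python
from g import *
p,r=cur(); o=sensors.get_obs(); print(p,o['wrist_force'],o['time'])
w,_=snap('wrist'); z=load('wrist'); T=np.linalg.inv(z['T'])
def pr(P): return cv2.projectPoints(np.array(P,float),cv2.Rodrigues(T[:3,:3])[0],T[:3,3],z['K'].astype(float),z['D'].astype(float))[0].reshape(-1,2)
c=np.r_[hole[2],.116]; psi=np.radians(ang0-15)-np.pi; l=np.array([-np.sin(psi),np.cos(psi),0]);t=np.linspace(0,2*np.pi,60)
im=w[...,::-1].copy()
for q in pr([c+.026*(np.cos(a)*l+np.sin(a)*np.array([0,0,1])) for a in t]): cv2.circle(im,tuple(int(v) for v in q),0,(0,0,255),-1)
b=cv2.resize(im[110:310,60:260],(600,600),interpolation=cv2.INTER_CUBIC)
a=cv2.imread('pics/e.png'); cv2.imwrite('pics/k.png',np.hstack([a[100:500,100:500],b[100:500,100:500]]))
```

```text
[0.50536299 0.08287346 0.2240801 ] [ 0.94746625  0.55005259 -0.38303908] 9.55
```

View pics/k.png

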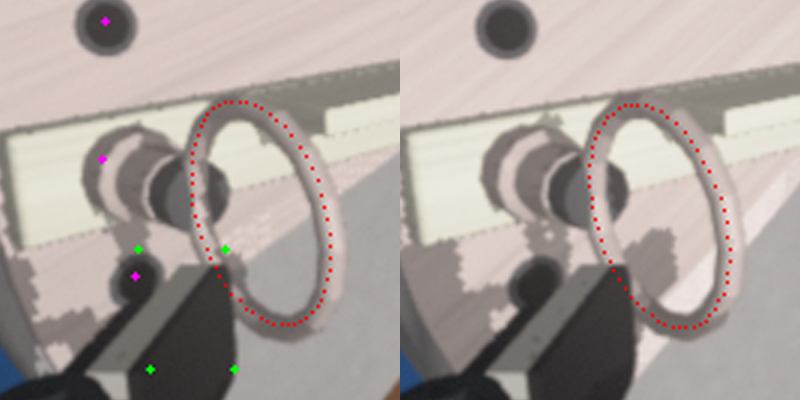

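The two views match: the knob sits the same on the barrel, and the ring has the same offset from the hole as before. So the pin is fully home one hole outward. Back off a little and hand in.

Request:
apply_moves(rows=[[[0,0.2,-0.15],[0,0,0],1],[[0,0.4,-0.3],[0,0,0],1],[[0,0.4,-0.3],[0,0,0],1],[[0,0.4,-0.3],[0,0,0],1]])

```text
time: 10.0
ee_pos: [0.5078, 0.0809, 0.2728]
tcp_rot: [130.1, -0.0, 58.1]
wrist_force: [-0.1, -0.5, 0.7]
opening: 0.0857
grasp_force: 0.0
```

```bash
python3 -c "
from h import *
o=sensors.get_obs(); print(o['time'],o['wrist_force'],abs(o['qd']).max()); print(bot.job_done())"
```

```text
10.0 [-0.07242006 -0.5316591   0.65868713] 1.7859965523522734
the job is handed in; nothing more can be done
None
```

The left gauge's pin is home in the next hole outward, checked against a matching before/after wrist view; the arm was clear of everything when I handed the job in at 10.0 s.

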